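Drive the wedge of a bench wedge vise tight with a hammer

ROBOT

A 6-joint arm with a two-finger parallel gripper is mounted at the origin on the work surface. World frame = base frame: x ahead of the robot, y to its left, z up, the work surface at z = 0. Lengths are in mm, angles in rad, forces in N, time in s.
With the tool pointing down it reaches from about 275 to 850 mm from the base axis. Payload 19 kg.
Tool frame: the origin (TCP) lies at the centre of the arm's flange, where the gripper is bolted on; the fingertips stand 173 mm ahead of it and the grasp point (between the pads) lies 155 mm ahead of it; z points along the fingers, y is the line along which they close (so a half turn about z gives the same grasp; the last joint's range is limited). The gripper opens to 85 mm and grips with 20 to 120 N. Pads are 22 mm wide; open, the fingers measure 114 mm over their backs; the gripper's body (76 mm by 85 mm) begins 54 mm behind the grasp point. The pads swing forward as they close: fully open they stand 13 mm farther back than shut.
Start: joints at [-1.309, 0.15, 1.437, -0, 1.554, -0.134], TCP at [221.666, -530.543, 404.667] pointing down, gripper open.
Joint ranges: [-2.8, 2.8], [-0.68, 2.1], [0.12, 2.68], [-1.39, 4.53], [0.16, 2.79], [-2.81, 2.81]. Speed limits (rad/s): [1.89, 1.89, 2.22, 3.01, 3.01, 3.01].

INTERFACE

Orientations are given as a rotation vector (axis times angle).
In Python, from plant import arm gives the robot as it stands. Calls block until the motion is done:
- arm.movep(position, orientation): joint-space move of the TCP to a pose.
- arm.move_linear(position, vel=150, rot=None): straight line of the TCP; rot=None keeps the orientation; vel is the mean speed in mm/s.
- arm.set_joints(angles): joint-space move.
- arm.release() and arm.grasp(strength=None): open the fingers fully, or close them until they stop; strength is the grip in N (None keeps the last).
- arm.wait(seconds).
- arm.solve_ik(position, orientation): joint angles nearest the present ones, or None.
- arm.state(): the state.
- arm.camera(name): name is "scene" or "top"; returns a dict with "image" (400x640x3 uint8, red, green, blue), "depth" (400x640 float32, mm along the optical axis (not along the pixel's ray), 0 where there is no reading), "fx", "fy", "cx", "cy" (pixels), "rvec" (rotation vector, rad) and "tvec" (3), from world to camera coordinates, as OpenCV has them. Camera axes: x right, y down, z forward; pixel columns grow to the right and rows downward; lengths in mm; the calibration is good to about 2 mm. A picture is of the moment at which its call begins.
A pose or a line that the arm cannot do raises arm.PlanningError and nothing moves.
- arm.job_done(): hands the job in; it is judged then, once.
Trained networks look in a picture, given as the dict that the camera call returned (one of the last four; its "shot" number tells which), for a name from the list of things; names that differ only in an ending like _2 or _b are one class to them, and where a whole thing is asked for, a point or a joint stands for the part that bears it (a point fixed in the world has none). Each returns a list of dicts, best first, with "conf" (0 to 1); they miss things now and then, are a little off and sometimes report something else, mostly with a low value. They report only what shows in the picture. A call takes as long as a camera call. They do not tell look-alikes from the thing itself.
- arm.look_for(label, picture): "at" ([x, y, z] in mm, in the coordinates of the camera as it stood for that picture, good to about 4 mm: the middle of the surface that is visible of it).
- arm.tip_of(label, picture): "at" ([x, y, z] in mm, in the coordinates of the camera as it stood for that picture, good to about 4 mm: a listed point, or the origin of a listed thing).
The state is a dict: "t": time; "joint_pos": joint angles; "qvel": joint speeds; "effort": joint torques, N m; "eef_pos": TCP position; "tcp_rot": TCP orientation; "wrist_force": force on the tool from outside, world axes, zero at the start; "wrist_torque": the same for the moment, N m; "grip_width": opening from 0.0 (shut) to 1.0 (fully open); "finger_force": force on a finger pad.
Only numpy, scipy, OpenCV 4.12 (cv2) and the standard library are available. Lean on these libraries where they do the work, as an engineer would, in place of code of your own. Each camera call takes 0.05 s, during which the arm holds its last target. There are 200 camera calls.

TASK

Pick up the hammer from the rubber mat and drive the wedge of the green bench vise in with slow, light taps until it stops advancing and holds the aluminium tube tight, without crushing the tube. Touch the wedge and the tube only with the hammer, leave the other things on the bench where they are, and lay the hammer back down flat on the rubber mat.

Things in the scene. Friction and masses are not known exactly. Their poses are not given: they have to be found in the camera images.
- jig: wedge vise fixed to the bench: plywood base 170 x 180 x 20 mm (x -95 to +75, y -130 to +50 mm of the origin), green slanted fence 30 mm high on its -x side, adjustable rubber-lined steel stop on its +x side, green end block at -y. Origin on the bench, z up; own +y points to the wedge's butt, the wedge is driven along own -y (slanting 8.5 deg to own +x)
- wedge: light wooden wedge captive in the vise, 180 long, 38 thick at the butt, 11 at the tip, 36 high; origin at the centre of the butt face, 39 mm above the bench, axes as the vise's. Slides with about 4 N drag plus 15 N per m/s; once tight the resistance climbs steeply. Self-locking: tight after 14 to 25 N at the butt; over about 42 N, or taps faster than 0.06 m/s, crush the tube
- tube: aluminium box tube 40 x 140 x 40 mm lying loose in the vise along its y between wedge and steel stop; origin at the centre of its underside, 20 mm above the bench
- hammer: short two-faced hammer, 0.36 to 0.56 kg, lying flat. Origin on its underside below the grip point of the handle, 48 mm from the head's axis, near the centre of mass; own +x runs along the handle to the head, z up. Wooden handle 24 mm wide (own y), 26 high, centre line 17 mm above the underside, reaching 130 mm behind the origin, its last 30 mm thicker
- head (a point): centre of the hammer's head, 48 mm along own +x from the hammer's origin, 17 mm above its underside. Head along own y, 34 mm high: steel block 32 mm wide with a red plastic round face, 30 mm across, at each end; each face lies 45 mm from the handle's centre line; either may strike
- mat: black rubber mat 300 x 190 mm, 6 mm thick, fixed on the bench; origin at the centre of its underside; the hammer starts on it
- spray_can: blue spray can, upright, 60 mm across, 170 tall; origin at the centre of its underside; leave it alone
- screw_jar: screw jar with orange cap, 70 mm across, 80 tall; origin at the centre of its underside; leave it alone
- wrench: steel wrench 180 mm long lying flat; origin at its middle on the bench; leave it alone
- screwdriver: screwdriver with yellow handle, 200 mm long, lying flat; origin under its middle; leave it alone
- spare_wedge: spare loose dark wooden wedge, 120 x 32 x 30 mm, lying on the bench (not the wedge of the vise); leave it alone
- tape_measure: yellow tape measure, 70 x 35 x 65 mm; origin at the centre of its underside; leave it alone
- offcut: red painted steel offcut, 50 x 120 x 50 mm; origin at the centre of its underside; leave it alone
- butt (a point): centre of the wedge's butt face, the face to strike; outward normal is own +y. At the start it overhangs the base's +y edge by 87 to 100 mm; it goes in 25 to 80 mm before it is tight, as the stop happens to be set, always leaving at least 15 mm overhang
There are look-alikes about, which are no part of the job. There is more than one size of the tube; the one meant has the size given above.

How it is judged:
By the outcome, as a careful person would: the job done as asked, in the order asked, and still so for the second after the job is handed in, with the robot touching nothing.
It also fails if it takes over 51 s, if anything falls off the work surface, if the arm or the gripper's body presses on something with over 40 N, if the wrist force passes 120 N, or if a joint passes its speed limit or range.

## Working session

There is one attempt and no reset: what is moved stays moved. The work goes in short steps, each a Python script; the robot and the scene stay as the last script left them, time stands still between calls to the robot, and variables do not carry over. Pictures are saved under pics/ and viewed, at most 10 in all, crops included, and the job is handed in when it is done.

```bash
mkdir -p pics; ls; cat > h.py <<'E'
import numpy as np, cv2
from plant import arm
from scipy.spatial.transform import Rotation as R
def w(p,at):
    M=cv2.Rodrigues(np.array(p["rvec"],float))[0]; return M.T@(np.array(at,float).ravel()-np.array(p["tvec"],float).ravel())
def pix(p,X):
    K=np.array([[p["fx"],0,p["cx"]],[0,p["fy"],p["cy"]],[0,0,1.]])
    return cv2.projectPoints(np.array(X,float).reshape(-1,1,3),np.array(p["rvec"],float),np.array(p["tvec"],float),K,None)[0].reshape(-1,2)
def cloud(p):
    d=p["depth"];v,u=np.indices(d.shape)
    c=np.stack([(u-p["cx"])/p["fx"]*d,(v-p["cy"])/p["fy"]*d,d],-1).astype(float)
    M=cv2.Rodrigues(np.array(p["rvec"],float))[0]; return (c-np.array(p["tvec"],float).ravel())@M
def save(n,p): cv2.imwrite("pics/"+n,np.ascontiguousarray(p["image"][:,:,::-1]))
E
python3 - <<'E'
from h import *
import pickle
for c in("top","scene"):
    p=arm.camera(c);save(c+"0.png",p);pickle.dump(p,open(c+"0.pkl","wb"))
    print(c,p["fx"],"cam at",w(p,[0,0,0]).round())
    for l in["jig","wedge","tube","hammer","head","butt","mat"]:
        print(l,[(round(q["conf"],2),w(p,q["at"]).round().tolist(),pix(p,w(p,q["at"])).round().tolist()) for q in arm.tip_of(l,p)])
print(arm.state())
E
```

```text
pics
top 488.69855260706123 cam at [ 375.  -61. 1427.]
jig []
wedge [(0.8, [556.0, 10.0, 37.0], [[294.0, 207.0]]), (0.41, [482.0, 312.0, 4.0], [[190.0, 234.0]])]
tube [(0.61, [592.0, -182.0, 20.0], [[360.0, 196.0]]), (0.58, [333.0, -167.0, -2.0], [[355.0, 286.0]])]
hammer [(0.73, [480.0, 308.0, 4.0], [[191.0, 234.0]])]
head [(0.88, [527.0, 285.0, 20.0], [[198.0, 218.0]]), (0.68, [536.0, -464.0, 2.0], [[456.0, 215.0]]), (0.51, [715.0, -362.0, -1.0], [[419.0, 156.0]])]
butt [(0.68, [558.0, 9.0, 41.0], [[294.0, 206.0]]), (0.47, [529.0, 287.0, 19.0], [[198.0, 217.0]])]
mat [(0.84, [491.0, 328.0, 3.0], [[185.0, 231.0]]), (0.62, [557.0, 9.0, 44.0], [[294.0, 206.0]])]
scene 505.1500637566067 cam at [1280.  193. 1250.]
jig []
wedge [(0.58, [557.0, 11.0, 41.0], [[341.0, 208.0]]), (0.2, [536.0, -462.0, -1.0], [[196.0, 166.0]])]
tube [(0.77, [336.0, -170.0, -1.0], [[307.0, 143.0]]), (0.71, [594.0, -178.0, 18.0], [[274.0, 204.0]]), (0.48, [721.0, -361.0, -1.0], [[198.0, 225.0]])]
hammer [(0.93, [479.0, 308.0, 7.0], [[449.0, 221.0]]), (0.57, [493.0, 327.0, -1.0], [[454.0, 228.0]])]
head [(0.9, [5
[... 175 characters left out ...]
226.0, 137.0]])]
{'t': 0.8, 'joint_pos': array([-1.30899201e+00,  1.50465093e-01,  1.43735239e+00, -1.02089070e-05,
        1.55376170e+00, -1.33981223e-01]), 'qvel': array([-0.00068894, -0.00038454,  0.00038134, -0.0007985 , -0.0021116 ,
       -0.00091725]), 'effort': array([ 8.53116566e-03, -7.12742686e+01, -5.71023309e+01,  4.24916270e-04,
        1.94217515e-03, -8.12689819e-06]), 'eef_pos': array([ 221.67077342, -530.54919769,  404.71017419]), 'tcp_rot': array([ 3.08026445e+00,  6.17646132e-01, -1.46496747e-05]), 'wrist_force': array([0.36173183, 0.40246848, 0.56022074]), 'wrist_torque': array([0.0264989 , 0.04945998, 0.06075157]), 'finger_force': 0.0, 'grip_width': 0.9998525521668709}
```

```bash
python3 - <<'E'
import cv2
a=cv2.imread("pics/top0.png")
cv2.imwrite("pics/top0c.png",cv2.resize(a[100:340,140:500],None,fx=2.2,fy=2.2,interpolation=cv2.INTER_CUBIC))
E
```

```text
(no output)
```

View pics/top0c.png

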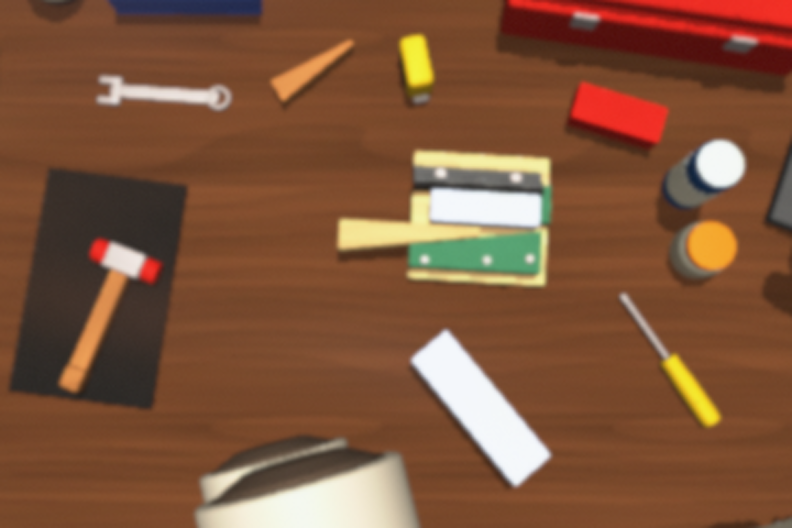

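View pics/scene0.png

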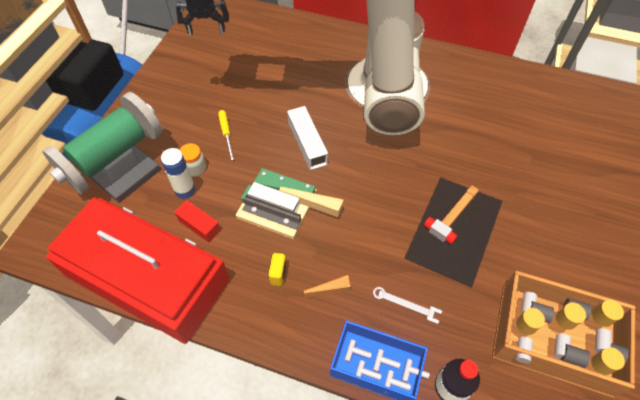

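Look-alikes: the hammer is unique at top px (191,234). The long white tube at top px (355,286) lies loose outside the vise and is too long. The vise's own tube is at (360,196). The orange spare wedge is at about (282,134), and the vise's wedge has its butt at (294,206). The chosen items match the descriptions. Next I'll measure the yaws.

```bash
python3 - <<'E'
from h import *
import pickle
for c in("top","scene"):
    p=pickle.load(open(c+"0.pkl","rb"));X=cloud(p);im=p["image"].astype(int);x,y,z=X[...,0],X[...,1],X[...,2]
    r,g,b=im[...,0],im[...,1],im[...,2]
    def rect(n,m):
        P=X[m]; q=P[:,:2].astype(np.float32); k=cv2.minAreaRect(q); 
        print(c,n,len(P),"mean",P.mean(0).round(1),"rect",np.round(k[0],1),np.round(k[1],1),round(k[2],1))
        return P
    J=(x>470)&(x<690)&(y>-270)&(y<60)
    rect("tube",J&(z>55)&(z<66)&(b>150))
    rect("green",J&(z>44)&(z<56)&(g>r+25))
    W=rect("wedge top",J&(z>52)&(z<62)&(b<150)&(r>g)&(y>-70))
    top=W[:,1].max(); e=W[W[:,1]>top-12]; print("butt edge y max",top.round(1),"x",e[:,0].min().round(1),e[:,0].max().round(1), "y98",np.percentile(W[:,1],98).round(1))
    rect("jig base",J&(z>14)&(z<70)&(y<-88))
    H=(x>370)&(x<590)&(y>220)&(y<430)
    rect("red+head",H&(z>15)&(z<50)&(x>500))
    P=rect("handle",H&(z>22)&(z<50)&(r>g+30)&(b<g)&(x<505))
    l=cv2.fitLine(P[:,:2].astype(np.float32),cv2.DIST_L2,0,1,1).ravel(); print("handle yaw",np.degrees(np.arctan(l[1]/l[0])).round(2),l[2:])
    rect("head",H&(z>30)&(z<50)&~((r>g+30)&(b<g)&(x<512)))
E
```

```text
top tube 768 mean [ 586.3 -164.9   59.1] rect [ 576.3 -127.6] [240.1 110.2] 88.3
top green 846 mean [ 537.  -181.9   49.5] rect [ 535.3 -187.7] [ 95.7 205.1] 23.7
top wedge top 193 mean [558.2 -22.9  56.6] rect [557.5 -29.5] [79.2 37. ] 90.0
butt edge y max 10.1 x 539.1 576.0 y98 7.4
top jig base 3454 mean [ 581.2 -174.7   42.3] rect [ 585.3 -174.7] [178.1 171.4] 87.2
top red+head 376 mean [523.3 288.1  36.3] rect [543.3 283.9] [98.4 85. ] 89.3
top handle 507 mean [439.1 320.2  34.9] rect [445.6 317.2] [ 50.6 171.9] 56.0
handle yaw -25.79 [439.06012 320.2156 ]
top head 277 mean [526.7 290.6  38.1] rect [524.6 289.5] [89.5 33.2] 68.1
scene tube 847 mean [ 583.3 -145.3   58.4] rect [ 571.9 -121.2] [256.  93.] 88.3
scene green 621 mean [ 538.6 -184.3   48.9] rect [ 537.1 -188.5] [ 96.2 206.4] 25.3
scene wedge top 52 mean [570.4 -26.   55.3] rect [560.4 -30.1] [38.1 79.5] 2.2
butt edge y max 9.5 x 539.8 577.2 y98 9.1
scene jig base 3210 mean [ 601.1 -172.1   41.9] rect [ 592.4 -175.4] [182.  162.7] 86.3
scene red+head 453 mean [530.4 289.2  33.2] rect [521.9 290.5] [90.2 50.8] 70.7
scene handle 406 mean [437.3 324.9  34.2] rect [445.8 319.1] [ 47.2 169.1] 57.8
handle yaw -23.05 [437.3494 324.9458]
scene head 301 mean [530.6 291.2  36.6] rect [527.  290.1] [88.  38.1] 63.5
```

```bash
cat >> h.py <<'E'
def rot(deg): return (R.from_euler("z",deg+180,degrees=True)*R.from_euler("x",np.pi)).as_rotvec()
HY=-22.5
E
python3 - <<'E'
from h import *
u=np.array([np.cos(np.radians(HY)),np.sin(np.radians(HY))])
g=np.array([481.,308.])+4*u
arm.movep([*g,155+27+90],rot(HY)); s=arm.state(); print(s["t"],s["joint_pos"].round(2),s["eef_pos"].round(1))
arm.move_linear([*g,155+27],vel=120); s=arm.state();print(s["t"],s["wrist_force"].round(1))
arm.grasp(120); s=arm.state();print(s["t"],s["grip_width"],s["finger_force"],s["wrist_force"].round(1))
arm.move_linear([*g,155+27+80],vel=120); s=arm.state();print(s["t"],s["grip_width"],s["finger_force"],s["wrist_force"].round(1),s["wrist_torque"].round(2))
for c in("top","scene"):
    p=arm.camera(c);save(c+"1.png",p)
    for l in["head","hammer"]:
        print(l,[(round(q["conf"],2),w(p,q["at"]).round(1).tolist()) for q in arm.tip_of(l,p)][:2])
    X=cloud(p);im=p["image"].astype(int)
    red=(im[...,0]>150)&(im[...,1]<70)&(X[...,1]>220)&(X[...,1]<420)&(X[...,2]>80)
    P=X[red];print(len(P),[ (P[k].mean(0).round(1),k.sum()) for k in (P[:,1]>P[:,1].mean(),P[:,1]<P[:,1].mean())])
s=arm.state();print(s["t"],s["eef_pos"])
E
```

```text
3.9083 [ 0.43  0.23  1.62 -0.    1.29 -0.75] [485.1 306.  272.1]
4.8083 [ 0.4  0.4 -0.7]
5.4083 0.2585255499147593 119.18912172317505 [-1.4 -1.   7.4]
6.225 0.2585007920919901 117.66496896743774 [ 0.4 -0.5 -4.6] [0.01 0.05 0.02]
head [(0.75, [527.0, 288.5, 98.8])]
hammer [(0.96, [477.1, 313.3, 80.7]), (0.36, [558.1, 9.1, 39.2])]
198 [(array([919.3, 398.8, 168. ]), np.int64(130)), (array([511.9, 256. , 112.2]), np.int64(68))]
head [(0.81, [531.9, 292.5, 104.8]), (0.74, [556.9, 11.8, 37.5])]
hammer []
386 [(array([922.5, 400.4, 168. ]), np.int64(243)), (array([533. , 292.5, 110.8]), np.int64(143))]
6.525 [484.66219755 306.42054666 261.52097965]
```

```bash
cat >> h.py <<'E'
JY=-3.0; c_,s_=np.cos(np.radians(JY)),np.sin(np.radians(JY))
ox=np.array([c_,s_,0]); oy=np.array([-s_,c_,0]); a_=np.radians(8.5); dr=-oy*np.cos(a_)+ox*np.sin(a_)
butt=np.array([557.5,9.5,39.])
con=butt+45*oy-46*ox+[0,0,159]   # TCP at nominal contact
E
python3 - <<'E'
from h import *
s0=con-45*dr
arm.move_linear([484.7,306.4,275],vel=150)
arm.movep([s0[0],s0[1],275],rot(JY)); print(arm.state()["t"],arm.state()["joint_pos"].round(2))
arm.move_linear(s0,vel=120)
arm.move_linear(con-20*dr,vel=80); arm.wait(.2)
for i in range(4):
    t=arm.state()["t"];arm.move_linear(con-(20-1.5*(i+1))*dr,vel=25);s=arm.state()
    print(round(s["t"]-t,3),s["wrist_force"].round(2),(s["eef_pos"]-con).round(2),(con-(20-1.5*(i+1))*dr-con).round(2))
for c in("top","scene"):
    p=arm.camera(c);save(c+"2.png",p)
    for l in["head","butt"]:
        print(l,[(round(q["conf"],2),w(p,q["at"]).round(1).tolist()) for q in arm.tip_of(l,p)][:2])
    q=pix(p,[butt])[0].astype(int);cr=p["image"][q[1]-50:q[1]+50,q[0]-60:q[0]+60,::-1]
    cv2.imwrite("pics/c2%s.png"%c,cv2.resize(np.ascontiguousarray(cr),None,fx=4,fy=4,interpolation=cv2.INTER_CUBIC))
cv2.imwrite("pics/c2.png",np.vstack([cv2.resize(cv2.imread("pics/c2%s.png"%c),(360,300)) for c in("top","scene")]))
print(arm.state()["t"])
E
```

```text
7.6167 [ 0.05  0.12  1.74  0.    1.28 -1.47]
0.25 [ 0.13 -0.12 -3.23] [-1.780e+00  1.845e+01 -1.000e-02] [-1.77 18.41  0.  ]
0.25 [-0.21 -0.05 -4.99] [-1.630e+00  1.686e+01 -1.000e-02] [-1.63 16.92  0.  ]
0.25 [ 0.51 -0.27 -4.25] [-1.460e+00  1.534e+01  1.000e-02] [-1.49 15.43  0.  ]
0.25 [-1.02  0.52 -3.61] [-1.340e+00  1.387e+01 -1.000e-02] [-1.34 13.94  0.  ]
head []
butt [(0.96, [558.2, 8.4, 42.4])]
head [(0.6, [562.0, 70.3, 37.6]), (0.19, [790.0, -92.5, 0.1])]
butt []
10.375
```

View pics/c2.png

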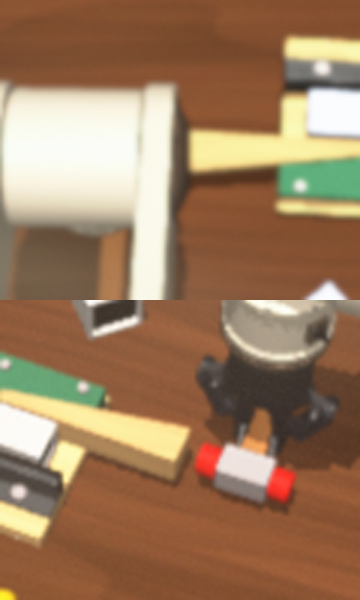

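The picture shows the red face about 14 mm short of the butt and centred on it. I'll start tapping, watching the force.

```bash
python3 - <<'E'
from h import *
def go(d,v=22):
    arm.move_linear(con+d*dr,vel=v);s=arm.state();return s["wrist_force"]@dr*-1,s
base=0
log=[]
for d,b in((-5,None),(9,4),(17,12)):
    f,s=go(d,25);log.append((d,round(f,1)))
    if b is not None: go(b,25)
d=17.;n=0;t0=s["t"]
while True:
    f,s=go(d); log.append((round(d,1),round(f,1),round(s["t"],1)))
    if f>9 or s["t"]>32 or d>85: break
    n+=1
    if n%5==0: go(d-3,25)
    d+=1.2
print(log,s["t"],s["finger_force"],(s["eef_pos"]-con-d*dr).round(2))
E
```

```text
[(-5, np.float64(1.0)), (9, np.float64(0.3)), (17, np.float64(0.0)), (17.0, np.float64(-0.4), 13.3), (18.2, np.float64(0.3), 13.6), (19.4, np.float64(2.9), 13.8), (20.6, np.float64(3.2), 14.1), (21.8, np.float64(2.9), 14.3), (23.0, np.float64(0.2), 14.9), (24.2, np.float64(1.5), 15.2), (25.4, np.float64(1.9), 15.4), (26.6, np.float64(2.8), 15.7), (27.8, np.float64(2.7), 15.9), (29.0, np.float64(-0.1), 16.6), (30.2, np.float64(0.5), 16.8), (31.4, np.float64(3.8), 17.1), (32.6, np.float64(2.8), 17.3), (33.8, np.float64(1.6), 17.6), (35.0, np.float64(-0.1), 18.2), (36.2, np.float64(1.8), 18.4), (37.4, np.float64(3.4), 18.7), (38.6, np.float64(2.7), 18.9), (39.8, np.float64(3.3), 19.2), (41.0, np.float64(0.1), 19.8), (42.2, np.float64(2.0), 20.0), (43.4, np.float64(3.2), 20.3), (44.6, np.float64(4.6), 20.5), (45.8, np.float64(3.4), 20.8), (47.0, np.float64(-0.1), 21.4), (48.2, np.float64(3.4), 21.6), (49.4, np.float64(4.4), 21.9), (50.6, np.float64(3.9), 22.1), (51.8, np.float64(5.0), 22.4), (53.0, np.float64(0.5), 23.0), (54.2, np.float64(2.8), 23.2), (55.4, np.float64(5.0), 23.5), (56.6, np.float64(4.8), 23.7), (57.8, np.float64(4.1), 24.0), (59.0, np.float64(2.5), 24.6), (60.2, np.float64(6.7), 24.8), (61.4, np.float64(11.0), 25.1)] 25.0917 118.89575600624084 [-0.13  0.51 -0.02]
```

```bash
python3 - <<'E'
from h import *
def go(d,v=15):
    arm.move_linear(con+d*dr,vel=v);s=arm.state();return s["wrist_force"]@dr*-1,s
log=[];d=61.4
while True:
    d+=0.8;f,s=go(d); log.append((round(d,1),round(f,1),round(s["t"],1)))
    if f>25.5 or s["t"]>34 or d>72: break
print(log,s["wrist_torque"].round(2))
d0=d
go(d-3,20); f,s=go(d-.3); print("tap",f,s["t"])
while f<27.5 and d<d0+2: d+=.4; f,s=go(d); print(d,round(f,1))
go(d-12,60);
for c in("top","scene"):
    p=arm.camera(c);save(c+"3.png",p)
    for l in["head","butt"]:
        print(l,[(round(q["conf"],2),w(p,q["at"]).round(1).tolist()) for q in arm.tip_of(l,p)][:2])
print((butt+(d+0)*dr).round(1),arm.state()["t"])
E
```

```text
[(62.2, np.float64(13.4), 25.3), (63.0, np.float64(15.6), 25.6), (63.8, np.float64(19.4), 25.8), (64.6, np.float64(22.6), 26.1), (65.4, np.float64(24.6), 26.3), (66.2, np.float64(28.4), 26.6)] [4.05 0.8  0.51]
tap 23.995963851511462 27.225
66.6 28.6
head [(0.22, [565.0, -54.1, 36.0])]
butt [(0.91, [565.6, -53.9, 40.3]), (0.18, [535.9, -462.0, 0.1])]
head [(0.77, [566.3, 2.6, 38.7]), (0.23, [515.5, 3.1, 21.1])]
butt [(0.79, [564.1, -54.8, 36.7])]
[563.9 -56.8  39. ] 28.125
```

```bash
python3 - <<'E'
from h import *
e=arm.state()["eef_pos"]
arm.move_linear(e+35*oy,vel=100)
e=arm.state()["eef_pos"];arm.move_linear([e[0],e[1],275],vel=150)
arm.movep([485,306.3,275],rot(HY))
arm.move_linear([485,306.3,190],vel=120)
z=184.
while True:
    arm.move_linear([485,306.3,z],vel=20);s=arm.state();print(z,s["wrist_force"].round(1))
    if s["wrist_force"][2]>-1 or z<=181.6: break
    z-=.8
arm.release();s=arm.state();print(s["t"],s["wrist_force"].round(1))
arm.move_linear([485,306.3,290],vel=150)
arm.movep([380,330,400],rot(HY))
arm.wait(.3)
for c in("top","scene"):
    p=arm.camera(c);save(c+"4.png",p)
    for l in["head","hammer","butt","tube"]:
        print(l,[(round(q["conf"],2),w(p,q["at"]).round(1).tolist()) for q in arm.tip_of(l,p)][:2])
print(arm.state()["t"])
E
```

```text
184.0 [ 0.2  0.2 -4. ]
183.2 [ 0.7  0.4 -3.7]
182.39999999999998 [-2.1  0.6  0.5]
32.7917 [-0.6  0.3  0. ]
head [(0.57, [523.7, 288.4, 19.6])]
hammer [(0.86, [483.3, 311.2, 3.8])]
butt [(0.6, [565.7, -56.5, 40.3])]
tube [(0.97, [335.2, -166.2, -2.4]), (0.9, [595.5, -185.4, 18.6])]
head [(0.65, [530.0, 291.2, 25.7]), (0.62, [478.9, 309.1, 4.7])]
hammer [(0.79, [481.6, 307.6, 6.7]), (0.35, [787.6, 45.2, -0.4])]
butt [(0.93, [565.0, -52.8, 35.9])]
tube [(0.76, [334.9, -169.3, -4.7]), (0.68, [495.3, 327.3, -3.1])]
35.125
```

View pics/scene4.png

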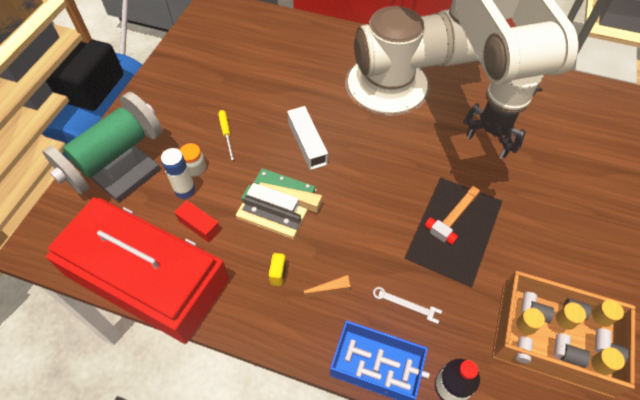

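The picture shows the hammer flat on the mat at about (455,215), the wedge driven in with its butt at about (318,202), and the other things where they were. I'm handing in.

```bash
python3 -c "
from h import *
print(arm.job_done())"
```

```text
the job is handed in; nothing more can be done
None
```

I tapped the wedge in about 65 mm until it held the tube tight (highest force read 28.6 N, against the 42 N crush limit), laid the hammer back flat on the rubber mat, and handed the job in at about 35 s.

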